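Find the bite point of a lever press and note it on its scale

ROBOT

A 7-joint arm with a two-finger parallel gripper is mounted at the origin on a cart in front of the work surface, level with it; the furniture and walls round the work are solid. World frame = base frame: x ahead of the robot, y to its left, z up, the work surface at z = 0. Lengths are in m, angles in rad, forces in N, time in s.
With the tool pointing down it reaches from about 0.425 to 0.95 m from the base axis. Payload 4.7 kg.
Tool frame: the origin (TCP) lies on the centre line of the jaws, within the pads' length; the fingertips stand robot.nose_length ahead of it and the grasp point (between the pads) lies 8 mm behind it (robot.nose_length is the distance from the TCP to the fingertips, in m); z points along the fingers, y is the line along which they close (so a half turn about z gives the same grasp; the last joint's range is limited). The gripper opens to 85 mm and grips with 20 to 120 N. Pads are 22 mm wide; open, the fingers measure 114 mm over their backs; the gripper's body (76 mm by 85 mm) begins 54 mm behind the grasp point. The pads swing forward as they close: fully open they stand 13 mm farther back than shut.
Start: joints at [1.205, 0.469, -0.049, 1.532, 0.024, 1.141, -0.082], TCP at [0.223, -0.637, 0.242] pointing down, gripper open.
Joint ranges: [-2.59, 2.59], [-0.33, 1.99], [-1.39, 1.29], [0.1, 2.45], [-1.04, 4.18], [0.21, 1.99], [-2.66, 2.66]. Speed limits (rad/s): [2.57, 2.57, 3.14, 3.14, 3.14, 3.14, 3.14].

INTERFACE

Orientations are given as [roll, pitch, yaw] about the fixed x, y, z axes, in that order (R = Rz(yaw) Ry(pitch) Rx(roll)).
In Python, from plant import robot gives the robot as it stands. Calls block until the motion is done:
- robot.goto(position, orientation): joint-space move of the TCP to a pose.
- robot.move_straight(position, vel=0.15, attitude=None, contact_N=None): straight line of the TCP; attitude=None keeps the orientation; vel is the mean speed in m/s. With contact_N (N) it stops when the force on the tool has changed by that much, and returns True; else False.
- robot.move_joints(angles): joint-space move.
- robot.grip(opening, strength=None): opening from 0.0 (shut) to 1.0 (fully open); strength is the grip in N (None keeps the last); returns when the fingers have stopped.
- robot.sleep(seconds).
- robot.inverse_kinematics(position, orientation): joint angles nearest the present ones, or None.
- robot.sense(): the state.
- robot.grab_frame(name): name is "side" or "top"; returns a dict with "image" (400x640x3 uint8, red, green, blue), "range_z" (400x640 float32, m along the optical axis (not along the pixel's ray), 0 where there is no reading), "fx", "fy", "cx", "cy" (pixels), "R" (3x3) and "t" (3): a world point X has camera coordinates R X + t. Camera axes: x right, y down, z forward; pixel columns grow to the right and rows downward; lengths in m; the calibration is good to about 2 mm. A picture is of the moment at which its call begins.
A pose or a line that the arm cannot do raises robot.IKError and nothing moves.
- robot.close_job(): hands the job in; it is judged then, once.
The state is a dict: "t": time; "joint_pos": joint angles; "joint_velocities": joint speeds; "effort": joint torques, N m; "tcp_pos": TCP position; "tcp_rot": TCP orientation; "wrist_force": force on the tool from outside, world axes, zero at the start; "torque": the same for the moment, N m; "opening": opening from 0.0 (shut) to 1.0 (fully open); "gripper_force": force on a finger pad.
Only numpy, scipy, OpenCV 4.12 (cv2) and the standard library are available. Lean on these libraries where they do the work, as an engineer would, in place of code of your own. Each camera call takes 0.05 s, during which the arm holds its last target. There are 200 camera calls.

TASK

Press the black-handled lever of the worktop press gently down until its resistance clearly firms up, without forcing it, and leave it resting there. Then note how far it travelled: move the red marker along the scale until its needle lines up with the lever's pointer, and let go of it. Leave the other things on the worktop where they are.

Things in the scene. Friction and masses are not known exactly. Their poses are not given: they have to be found in the camera images.
- press: Grey lever press fixed on the worktop: base 150 x 130 mm, round grey drum (radius 56, 52 mm wide) on a level axle 130 mm above the worktop, thin aluminium arc scale (outer radius 139 mm about the axle, top about 240 mm up) towards -x. Origin on the worktop under the axle's middle; z up, y along the axle; lever, scale and marker stick out to -x, lever on the +y side, marker on the -y side.
- press_lever (a joint): Lever angle about the axle, rad: 0 raised (arm 0.80 rad above level, pointing to the press's -x), growing as it is pressed down, 0.92 at most; the arm stands (0.80 - value) rad above level. Starts at 0 to 0.1. It stays where it is left. 1 to 5 N down on the grip moves it freely (most near the top), until somewhere between 0.28 and 0.60 (unseen, differs each time) it firms up.
- lever_grip (a point): Middle of the lever's black round handle bar: 18 mm thick, 78 mm long along the press's y (y = 34 to 112 mm in the press frame), a 22 mm ball at its outer end; 170 mm from the axle, at y = 72 mm. Its -x axis points out along the lever's arm. The lever's black pointer, 146 mm from the axle, lies over the rim of the scale.
- press_marker (a joint): Angle of the red marker about the same axle, rad, with the same zero and sense as the lever: equal values mean that its needle lines up with the lever's pointer. Starts at 0 to 0.12 (top of the scale), 0.92 at most. It stays where it is left; about 1.5 N at its pin moves it, either way.
- marker_pin (a point): Middle of the marker's red round pin: 14 mm thick, 62 mm long along the press's y (y = -34 to -96 mm in the press frame), 170 mm from the axle, this point at y = -72 mm. The marker's arm (6 mm thick, 10 mm deep) is at y = -36 mm. The point's -x axis points out along the marker's arm; its red needle lies over the scale's rim.
- press_buffer: Hidden stiff spring in the drum that firms up the lever; origin on the axle's middle, says nothing of the bite point. Past the bite, force at the grip grows about 0.6 N per mm. 7 to 11 N down on the grip is a good firm press; above about 14 N the press is forced. Let go, the lever eases back a few mm and stays resting on the spring.
- tin_small: Small food tin, 75 mm across, 58 mm high, bystander; origin at the centre of its underside.
- lemon: Yellow lemon 75 x 51 x 52 mm, bystander; origin at its underside.
- tumbler: Clear glass tumbler, 69 mm across, 92 mm high, bystander; origin at the centre of its underside.

How it is judged:
By the outcome, as a careful person would: the job done as asked, in the order asked, and still so for the second after the job is handed in, with the robot touching nothing.
It also fails if it takes over 70 s, if anything falls off the work surface, if the arm or the gripper's body presses on something with over 40 N, if the wrist force passes 120 N, or if a joint passes its speed limit or range.

## Working session

There is one attempt and no reset: what is moved stays moved. The work goes in short steps, each a Python script; the robot and the scene stay as the last script left them, time stands still between calls to the robot, and variables do not carry over. Pictures are saved under pics/ and viewed, at most 13 in all, crops included, and the job is handed in when it is done.

```bash
mkdir -p pics; ls; python3 - <<'E'
from plant import robot
import cv2,numpy as np
for n in("side","top"):
    f=robot.grab_frame(n); cv2.imwrite(f"pics/{n}0.png",f["image"][:,:,::-1]); np.savez(f"/tmp/{n}0.npz",**f)
    print(n,f["fx"],f["cx"],f["cy"],(-f["R"].T@f["t"]).round(3),f["R"].round(3).tolist())
s=robot.sense();print(s["t"],s["tcp_rot"],s["tcp_pos"],robot.nose_length)
E
```

```text
pics
side 441.26264136109444 320.12329678393246 197.04860784483355 [0.032 0.826 0.592] [[-0.884, -0.467, 0.003], [-0.181, 0.337, -0.924], [0.43, -0.818, -0.382]]
top 462.94753412044713 304.937069137544 204.59322936202057 [ 0.386 -0.091  1.548] [[0.026, -1.0, -0.006], [-0.995, -0.026, -0.101], [0.1, 0.009, -0.995]]
0.1 [-3.13987521e+00  3.34268029e-05  3.36843777e-01] [ 0.22292661 -0.63660034  0.24139821] 0.011
```

View pics/side0.png

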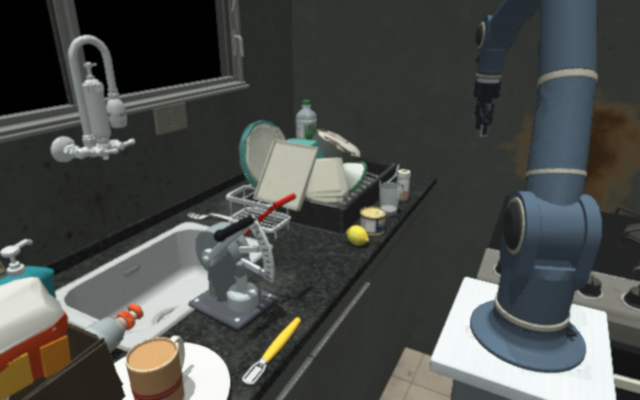

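View pics/top0.png

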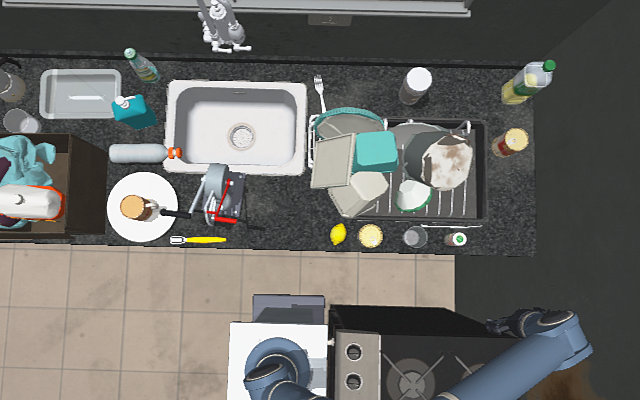

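The side view shows the press around (235,255), black handle at (235,230), red pin at (278,207). In the top view the press is around (222,195), black handle at (175,213) and red pin at (226,217). Now enlarged crops.

```bash
python3 - <<'E'
import cv2,numpy as np
a=np.load("/tmp/top0.npz");b=np.load("/tmp/side0.npz")
c=cv2.resize(a["image"][150:240,150:270,::-1],None,fx=6,fy=6,interpolation=cv2.INTER_CUBIC)
d=cv2.resize(b["image"][180:330,180:310,::-1],None,fx=4,fy=4,interpolation=cv2.INTER_CUBIC)
cv2.imwrite("pics/t1.png",c);cv2.imwrite("pics/s1.png",d)
E
```

```text
(no output)
```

View pics/t1.png

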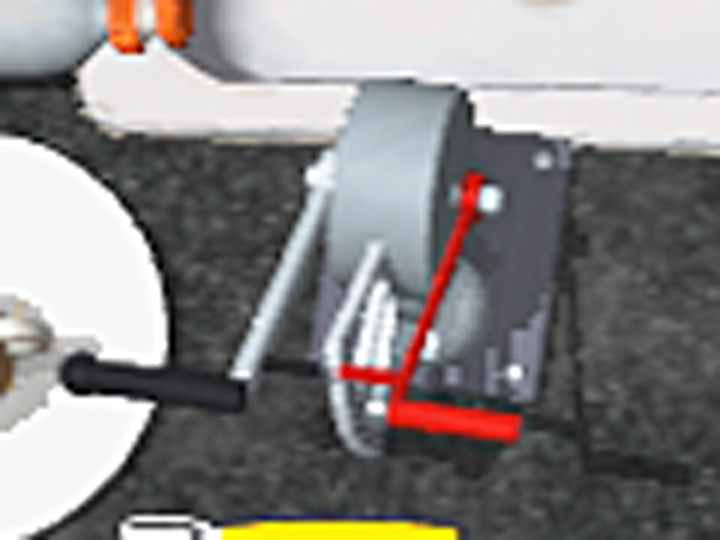

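View pics/s1.png

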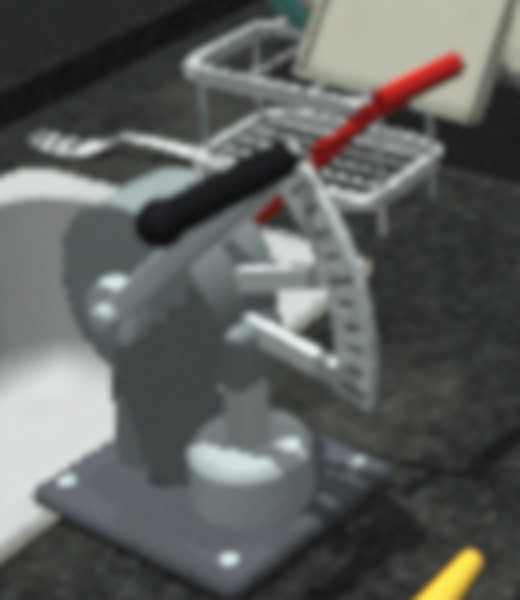

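```bash
cat > h.py <<'E'
import numpy as np
from scipy.optimize import least_squares
cam={n:np.load(f"/tmp/{n}0.npz") for n in("top","side")}
def proj(n,X):
    c=cam[n];p=c["R"]@X+c["t"];return np.array([c["fx"]*p[0]/p[2]+c["cx"],c["fy"]*p[1]/p[2]+c["cy"]])
def world(p,X):
    c,s=np.cos(p[2]),np.sin(p[2]);return np.array([p[0]+c*X[0]-s*X[1],p[1]+s*X[0]+c*X[1],X[2]])
def arm(q,y,r=.17):
    a=.8-q;return np.array([-r*np.cos(a),y,.13+r*np.sin(a)])
E
python3 - <<'E'
from h import *
T=lambda u,v:(150+u/6,150+v/6)
S=lambda u,v:(180+u/4,180+v/4)
obs=[("top","l",.112,T(80,374)),("top","l",.034,T(242,393)),("top","m",-.034,T(393,413)),("top","m",-.096,T(519,427)),
("side","l",.112,S(155,222)),("side","l",.034,S(290,158)),("side","m",-.034,S(380,103)),("side","m",-.096,S(460,63)),
("top","b",(1,-1),T(570,142)),("top","b",(-1,-1),T(540,402)),
("side","b",(1,1),S(38,495)),("side","b",(-1,1),S(228,592)),("side","b",(-1,-1),S(388,465))]
def res(p,full=False):
    r=[]
    for n,k,y,px in obs:
        if k=="b": X=np.array([p[5]+.075*y[0],.065*y[1],p[6]])
        else: X=arm(p[3] if k=="l" else p[4],y)
        r.append(proj(n,world(p,X))-px)
    r=np.array(r); return r if full else np.r_[r.ravel(),(p[6]-.012)*200]
b=None
for yaw in(-.4,0,.4):
    s=least_squares(res,[.55,.12,yaw,.05,.05,0,.012],loss="soft_l1",x_scale=[.1,.1,.3,.1,.1,.02,.01])
    print(s.cost,s.x.round(4))
    if b is None or s.cost<b.cost:b=s
print(res(b.x,True).round(1).tolist());np.save("/tmp/p.npy",b.x)
for k,y,q in(("l",.072,b.x[3]),("m",-.072,b.x[4])):print(k,world(b.x,arm(q,y)).round(4))
E
```

```text
7.276120696937992 [ 0.5963  0.1946 -0.1134  0.033   0.0187 -0.0195  0.0115]
7.27612069691465 [ 0.5963  0.1946 -0.1134  0.033   0.0187 -0.0195  0.0115]
7.276120696914931 [ 0.5963  0.1946 -0.1134  0.033   0.0187 -0.0195  0.0115]
[[-0.1, -0.8], [0.2, -0.1], [-1.3, -0.8], [-0.5, -0.1], [1.8, 0.2], [-0.3, -0.2], [0.5, 0.1], [-0.0, 0.1], [0.9, -1.1], [-0.9, -0.3], [-1.9, -1.0], [0.8, 0.4], [2.1, 0.5]]
l [0.4829 0.28   0.248 ]
m [0.4683 0.1367 0.2497]
```

The five-parameter fit is good (about 1 px). Moving above the handle.

```bash
python3 - <<'E'
from h import *
from plant import robot
p=np.load("/tmp/p.npy"); O=[np.pi,0,p[2]]
robot.grip(0.0,20)
t=robot.sense()["tcp_pos"]; robot.move_straight([t[0],t[1],.42],vel=.3)
L=world(p,arm(p[3],.072))
for q in(0,.3,.6,.9): print(q,robot.inverse_kinematics(world(p,arm(q,.072))+[0,0,.02],O))
robot.goto(L+[0,0,.17],O)
robot.move_straight(L+[0,0,.009+robot.nose_length+.04],vel=.15)
robot.sleep(.3);s=robot.sense();print(s["t"],s["tcp_pos"],s["wrist_force"],s["joint_pos"],s["opening"])
for n in("side","top"):
    f=robot.grab_frame(n); np.savez(f"/tmp/{n}1.npz",**f)
import cv2
a=np.load("/tmp/side1.npz")["image"][150:330,150:330,::-1]
cv2.imwrite("pics/s2.png",cv2.resize(a,None,fx=3,fy=3,interpolation=cv2.INTER_CUBIC))
E
```

```text
0 [-0.86727774  0.2600528   0.33316294  1.7870914  -0.09402468  1.10992671
 -2.18679514]
0.3 [-0.90955863  0.25716536  0.33337991  1.89064191 -0.09846975  1.00956632
 -2.21801932]
0.6 [-0.93124644  0.29119929  0.3338896   1.97213329 -0.12068687  0.89707845
 -2.2190967 ]
0.9 [-0.92957445  0.35926094  0.33435854  2.02258938 -0.16399109  0.78484651
 -2.18276323]
6.1167 [0.48309176 0.28016486 0.30858667] [ 0.15144281  0.35661285 -0.24608196] [-0.86783161  0.22463117  0.32321871  1.74381718 -0.07663588  1.18424446
 -2.20744341] 0.0009095560670579355
```

View pics/s2.png

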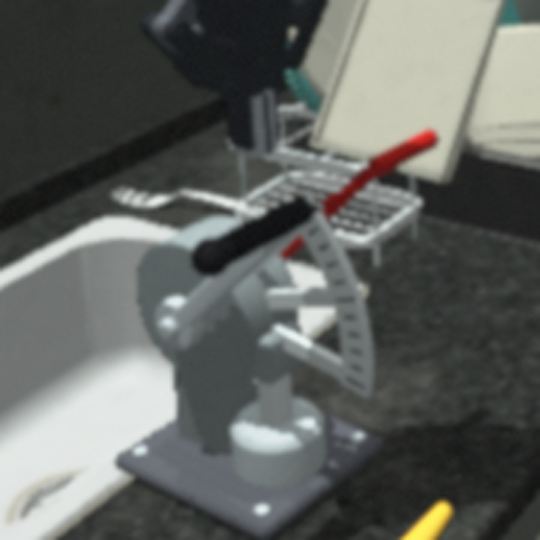

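The fingers (crop 255,130) hang right over the middle of the handle (255,235). Now pressing along the arc with force monitoring.

```bash
python3 - <<'E'
from h import *
from plant import robot
p=np.load("/tmp/p.npy"); n=robot.nose_length
f0=robot.sense()["wrist_force"]
t=robot.sense()["tcp_pos"]
c=robot.move_straight(t-[0,0,.06],vel=.03,contact_N=1.0)
s=robot.sense();h=s["tcp_pos"][2]-n-.009-.13; q=.8-np.arcsin(h/.17)
print(c,s["t"],"contact q",q,"fitted",p[3],(s["wrist_force"]-f0).round(2))
log=[]
if c:
  while q<.8:
    last=log[-1][1] if log else 0
    q+=(.0015 if last<5 else .0015)/.17*(1.5 if last<4 else .7)
    robot.move_straight(world(p,arm(q,.072))+[0,0,.009+n],vel=.025)
    s=robot.sense(); d=s["wrist_force"]-f0; log.append((q,d[2],np.hypot(d[0],d[1]),s["tcp_pos"][2]))
    if d[2]>8.5: break
for r in log[::4]+log[-6:]: print(np.round(r,4))
robot.sleep(.2);s=robot.sense();print(s["t"],s["wrist_force"]-f0,s["tcp_pos"])
E
```

```text
True 7.4833 contact q 0.037233087476300164 fitted 0.033031531776788324 [-0.18  0.78 -0.88]
[0.0505 1.6751 1.6096 0.2658]
[0.1034 2.9979 1.6878 0.259 ]
[0.1564 0.4901 1.6043 0.2518]
[0.2093 0.5576 0.199  0.2445]
[ 0.2622 -0.6536  0.9683  0.2369]
[0.3152 0.086  0.3935 0.229 ]
[ 0.3681 -1.4044  1.2359  0.221 ]
[ 0.4211 -0.5798  0.7928  0.2127]
[ 0.474  -1.0158  0.2242  0.2042]
[0.5269 3.236  1.5562 0.1958]
[0.5587 7.4534 4.2564 0.1911]
[0.5269 3.236  1.5562 0.1958]
[0.5402 4.4139 2.5303 0.1937]
[0.5464 5.949  3.008  0.1929]
[0.5525 7.1197 2.3586 0.192 ]
[0.5587 7.4534 4.2564 0.1911]
[0.5649 9.0995 3.7171 0.1901]
18.1833 [-3.06669509 -0.96833748  7.80821929] [0.43992689 0.28494824 0.19018614]
```

```bash
python3 - <<'E'
from h import *
from plant import robot
import cv2
p=np.load("/tmp/p.npy"); n=robot.nose_length
def F(k=8):
    r=[]
    for _ in range(k): robot.sleep(.03); r.append(robot.sense()["wrist_force"])
    return np.mean(r,0)
f=F();print(f); q=.5649
while f[2]<8.7 and q<.58:
    q+=.004; robot.move_straight(world(p,arm(q,.072))+[0,0,.009+n],vel=.02); f=F(); print(q,f)
z=robot.sense()["tcp_pos"]; robot.move_straight(z+[0,0,.03],vel=.05)
print("free",F())
z=robot.sense()["tcp_pos"]
robot.move_straight([z[0],z[1],.34],vel=.2)
M=world(p,arm(p[4],-.072))
robot.move_straight([M[0],M[1],.34],vel=.25)
robot.move_straight(M+[0,0,.009-.002+n+.03],vel=.15)
f=robot.grab_frame("side");np.savez("/tmp/side2.npz",**f)
cv2.imwrite("pics/s3.png",cv2.resize(f["image"][180:330,180:330,::-1],None,fx=4,fy=4,interpolation=cv2.INTER_CUBIC))
f=robot.grab_frame("top");np.savez("/tmp/top2.npz",**f)
cv2.imwrite("pics/t3.png",cv2.resize(f["image"][140:240,150:270,::-1],None,fx=6,fy=6,interpolation=cv2.INTER_CUBIC))
print(robot.sense()["t"],robot.sense()["tcp_pos"],M)
E
```

```text
[-3.79449919 -1.47309933  8.36057009]
0.5689 [-4.00407478 -1.10781553  8.69603174]
0.5729 [-4.09810793 -1.37959751  9.37036262]
free [ 0.1225151  -0.00743149 -0.23270019]
22.5583 [0.46884248 0.13760263 0.29867729] [0.46827307 0.13673559 0.24971686]
```

View pics/s3.png

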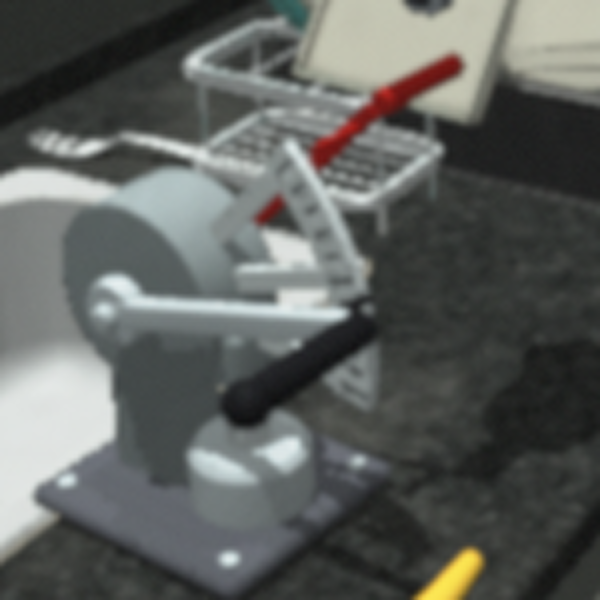

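View pics/t3.png

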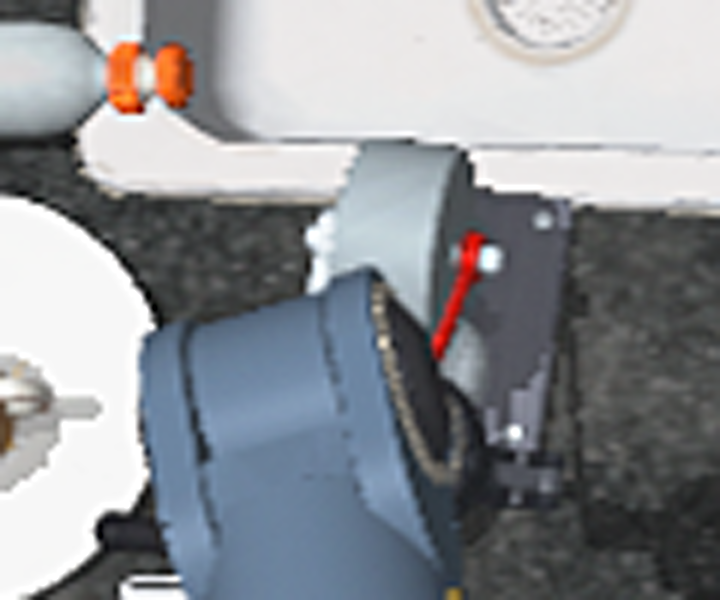

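The lever now rests at ball crop (242,402), inner end (362,325); the marker is untouched with its needle on top. Measuring the lever angle, then pushing the marker to just short of it.

```bash
python3 - <<'E'
from h import *
from plant import robot
import cv2
p=np.load("/tmp/p.npy"); n=robot.nose_length
S=lambda u,v:np.array([180+u/4,180+v/4])
def ang(pts,ys):  # side view angle
    return least_squares(lambda x:np.ravel([proj("side",world(p,arm(x[0],y)))-S(*u) for y,u in zip(ys,pts)]),[.4]).x[0]
ys=(.112,.034)
print("lever before/after",ang([(155,222),(290,158)],ys),ang([(242,402),(362,325)],ys))
ql=ang([(242,402),(362,325)],ys)
c=robot.move_straight(robot.sense()["tcp_pos"]-[0,0,.05],vel=.03,contact_N=1.0)
z=robot.sense()["tcp_pos"][2]; q=.8-np.arcsin((z-n-.007-.13)/.17)
print(c,"marker contact q",q,p[4])
goal=min(ql,.55)-.03
if c:
  while q<goal:
    q=min(q+.025,goal); robot.move_straight(world(p,arm(q,-.072))+[0,0,.007+n],vel=.05)
s=robot.sense();print(s["t"],s["wrist_force"],q,s["tcp_pos"]-world(p,arm(q,-.072)))
f=robot.grab_frame("side");np.savez("/tmp/side3.npz",**f)
cv2.imwrite("pics/s4.png",cv2.resize(f["image"][210:300,210:310,::-1],None,fx=6,fy=6,interpolation=cv2.INTER_CUBIC))
E
```

```text
lever before/after 0.02840359827011947 0.530745726218409
True marker contact q 0.027080350467370673 0.01868054480851113
28.3167 [ 0.32888213 -0.2398557   0.74283849] 0.500745726218409 [-2.25975398e-04 -7.16479971e-05  1.77245130e-02]
```

View pics/s4.png

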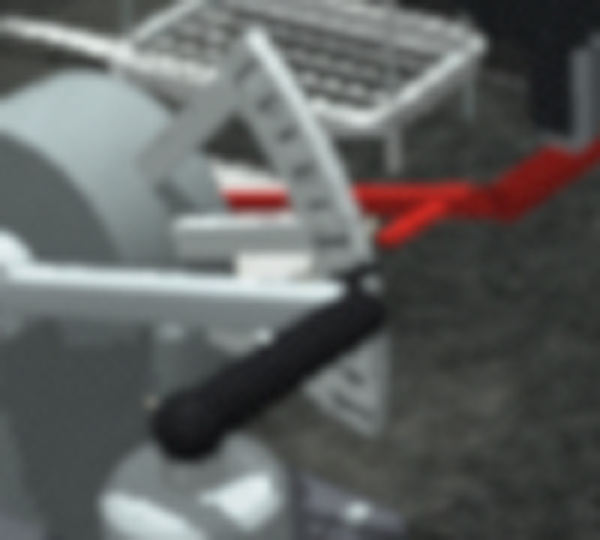

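Needle tip (385,240) is still slightly above the pointer (365,275), as intended. Push to about 0.53, back away and look from both cameras.

```bash
python3 - <<'E'
from h import *
from plant import robot
import cv2
p=np.load("/tmp/p.npy"); n=robot.nose_length
for q in(.515,.53): robot.move_straight(world(p,arm(q,-.072))+[0,0,.007+n],vel=.03)
robot.sleep(.2)
z=robot.sense()["tcp_pos"];print(z[2],(world(p,arm(.53,-.072)))[2]+.007+n)
robot.move_straight([z[0],z[1],.30],vel=.2)
robot.move_straight([z[0]-.02,z[1]-.25,.36],vel=.25)
a=robot.grab_frame("side");b=robot.grab_frame("top");np.savez("/tmp/side4.npz",**a);np.savez("/tmp/top4.npz",**b)
A=cv2.resize(a["image"][210:300,210:310,::-1],None,fx=5,fy=5,interpolation=cv2.INTER_CUBIC)
B=cv2.resize(b["image"][170:240,150:270,::-1],None,fx=6,fy=6,interpolation=cv2.INTER_CUBIC)[:,:]
cv2.imwrite("pics/s5.png",cv2.resize(a["image"][210:300,210:310,::-1],None,fx=6,fy=6,interpolation=cv2.INTER_CUBIC));cv2.imwrite("pics/t5.png",B)
print(robot.sense()["t"])
E
```

```text
0.19329528802004906 0.1933443442371013
31.0333
```

View pics/s5.png

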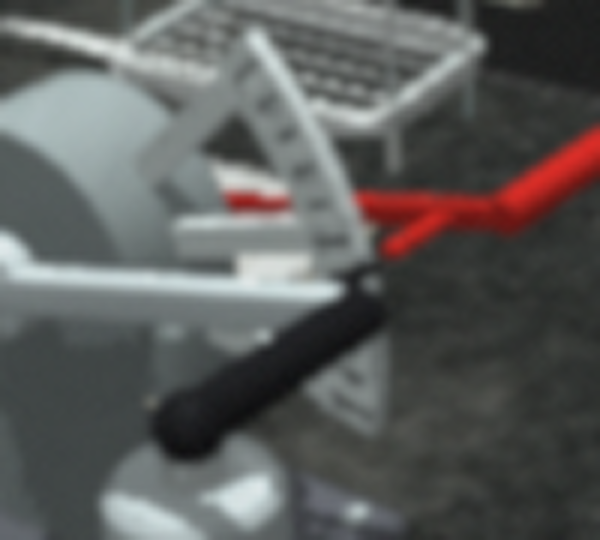

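View pics/t5.png

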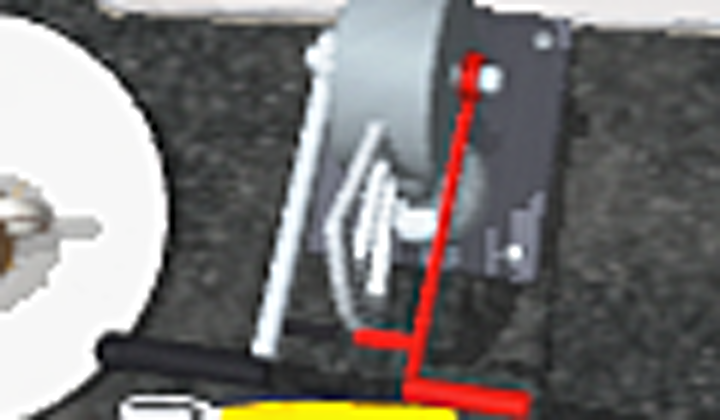

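```bash
python3 - <<'E'
from h import *
from scipy.optimize import minimize_scalar
# render-free check: centre rows of the bars, column by column in the side view
def rows(img,kind,q,ys):
    out=[]
    i=img.astype(float)
    m=(i[:,:,0]-i[:,:,1]) if kind=="m" else i.max(2)
    for y in ys:
        u,v=proj("side",world(p,arm(q,y))); c=int(round(u)); vv=np.arange(int(v)-9,int(v)+11)
        pr=m[vv,c]
        if kind=="m": w=np.clip(pr-40,0,None)
        else: w=np.clip(45-pr,0,None)
        out.append((y,c,(w*vv).sum()/max(w.sum(),1e-9),pr))
    return out
def row_at(q,c,s):
    A=proj("side",world(p,arm(q,s*.03)));B=proj("side",world(p,arm(q,s*.115)))
    return A[1]+(c-A[0])*(B[1]-A[1])/(B[0]-A[0])
p=np.load("/tmp/p.npy")
for tag,ql,qm in(("0",.037,.027),("4",.54,.53)):
    img=np.load(f"/tmp/side{tag}.npz")["image"]
    for k,q0,s in(("l",ql,1),("m",qm,-1)):
        R=rows(img,k,q0,s*np.linspace(.045,.09,7))
        est=[]
        for y,c,r,pr in R:
            g=np.linspace(q0-.15,q0+.15,601); e=[row_at(q,c,s)-r for q in g]; est.append(g[np.argmin(np.abs(e))])
        print(tag,k,np.round(est,3),np.median(est).round(4))
        if k=="l": print(R[1][3].astype(int),R[5][3].astype(int))
E
```

```text
0 l [0.034 0.034 0.032 0.033 0.034 0.032 0.036] 0.0335
[122 135 127  84  46  36  33  30  29  25  23  22  24  43  72  92  98 102
 104 103] [189 172 126  82  49  37  34  30  28  26  23  19  23  45  75 101 114 114
 109 104]
0 m [-0.002 -0.003 -0.004 -0.003 -0.003 -0.003  0.007] -0.003
4 l [0.537 0.54  0.538 0.542 0.546 0.545 0.546] 0.5425
[173 201 160  87  42  35  37  32  30  26  22  21  31  59  98 125 136 127
 113 109] [125 148 140  84  41  36  35  33  29  26  24  19  19  27  42  50  52  54
  59  72]
4 m [0.511 0.511 0.51  0.51  0.51  0.511 0.517] 0.5105
```

```bash
python3 - <<'E'
from h import *
import cv2
p=np.load("/tmp/p.npy")
# half-level edge centres, sampled perpendicular to the bar axis in the side view
def est(tag,k,q0,s):
    i=cv2.resize(np.load(f"/tmp/side{tag}.npz")["image"],None,fx=1,fy=1).astype(np.float32)
    m=(i[:,:,0]-np.maximum(i[:,:,1],i[:,:,2])) if k=="m" else -i.max(2)
    o=[]
    for y in s*np.linspace(.045,.085,9):
        P=proj("side",world(p,arm(q0,y)));A=proj("side",world(p,arm(q0,y+.01)));d=A-P;d/=np.linalg.norm(d);nrm=np.array([-d[1],d[0]]);nrm*=np.sign(nrm[1])
        t=np.arange(-9,9.01,.1);X=(P+t[:,None]*nrm).astype(np.float32)
        v=cv2.remap(m,X[None,:,0],X[None,:,1],cv2.INTER_LINEAR)[0]
        thr=50 if k=="m" else -60
        on=v>thr; j=np.argmin(np.abs(t)); 
        a=j
        while a>0 and on[a]: a-=1
        b=j
        while b<len(t)-1 and on[b]: b+=1
        g=proj("side",world(p,arm(q0+.01,y)))-P
        o.append((q0+.01*((t[a]+t[b])/2)/(g@nrm),t[b]-t[a]))
    o=np.array(o);print(tag,k,o[:,0].round(3),o[:,1].round(1),np.median(o[:,0]).round(4))
for a in(("0","l",.03,1),("4","l",.54,1),("0","m",.02,-1),("4","m",.53,-1),("2","l",.54,1)):est(*a)
E
```

```text
0 l [0.027 0.024 0.028 0.026 0.029 0.03  0.027 0.025 0.029] [8.  9.3 9.  9.3 8.3 8.  8.6 8.7 8.5] 0.0269
4 l [0.533 0.531 0.529 0.528 0.528 0.532 0.542 0.544 0.54 ] [ 7.9  8.3  8.6  8.6  8.8  8.4 10.  11.1 11. ] 0.5318
0 m [ 0.004  0.    -0.002 -0.002 -0.003 -0.003 -0.002 -0.001 -0.001] [6.8 6.4 6.1 6.1 6.  6.  5.8 5.9 5.9] -0.0016
4 m [0.515 0.515 0.514 0.514 0.513 0.514 0.513 0.513 0.513] [7.6 7.5 7.6 7.5 7.6 7.5 7.6 7.5 7.6] 0.5135
2 l [0.533 0.531 0.529 0.528 0.528 0.532 0.541 0.542 0.537] [ 7.7  8.1  8.4  8.4  8.6  8.2  9.6 10.5 10.5] 0.5318
```

Lever ≈0.54, marker ≈0.53 but with ~0.01 ambiguity; I'll settle it with a feather touch on the resting lever, in the same tip scale.

```bash
python3 - <<'E'
from h import *
from plant import robot
p=np.load("/tmp/p.npy"); n=robot.nose_length
def F(k=8):
    r=[]
    for _ in range(k): robot.sleep(.02); r.append(robot.sense()["wrist_force"])
    return np.mean(r,0)[2]
def touch(q0,y,r,lim):
    T=world(p,arm(q0,y)); z=robot.sense()["tcp_pos"]
    robot.move_straight([z[0],z[1],.33],vel=.25)
    robot.move_straight([T[0],T[1],.33],vel=.25)
    z=T[2]+r+n+.005; robot.move_straight([T[0],T[1],z],vel=.12)
    f0=F(15); out=[]
    for _ in range(lim):
        z-=.0005; robot.move_straight([T[0],T[1],z],vel=.02); f=F()-f0; out.append((round(.8-np.arcsin((robot.sense()["tcp_pos"][2]-n-r-.13)/.17),4),round(f,2)))
        if f>.7: break
    return out
print("lever",touch(.54,.072,.009,16)[-5:])
z=robot.sense()["tcp_pos"]; robot.move_straight([z[0],z[1],.25],vel=.15)
print(robot.sense()["t"])
print("marker",touch(.53,-.072,.007,14)[-5:])
print(robot.sense()["t"])
E
```

```text
lever [(np.float64(0.5216), np.float64(-0.05)), (np.float64(0.5246), np.float64(0.14)), (np.float64(0.5278), np.float64(0.01)), (np.float64(0.5309), np.float64(0.05)), (np.float64(0.5321), np.float64(4.11))]
38.1
marker [(np.float64(0.5239), np.float64(-0.09)), (np.float64(0.527), np.float64(-0.32)), (np.float64(0.53), np.float64(0.02)), (np.float64(0.5327), np.float64(0.44)), (np.float64(0.5362), np.float64(0.89))]
45.3917
```

Touch: lever 0.532, marker 0.535; the image says marker is slightly behind. One sub-millimetre nudge as a compromise, retreat, verify.

```bash
python3 - <<'E'
from h import *
from plant import robot
import cv2
p=np.load("/tmp/p.npy"); n=robot.nose_length
robot.move_straight(world(p,arm(.539,-.072))+[0,0,.007+n],vel=.02); robot.sleep(.2)
z=robot.sense()["tcp_pos"]; robot.move_straight([z[0],z[1],.30],vel=.15); robot.move_straight([z[0],z[1]-.25,.36],vel=.25)
robot.sleep(.3)
a=robot.grab_frame("side"); np.savez("/tmp/side5.npz",**a)
cv2.imwrite("pics/s6.png",cv2.resize(a["image"][200:270,240:310,::-1],None,fx=8,fy=8,interpolation=cv2.INTER_CUBIC))
print(robot.sense()["t"])
E
```

```text
48.2417
```

View pics/s6.png

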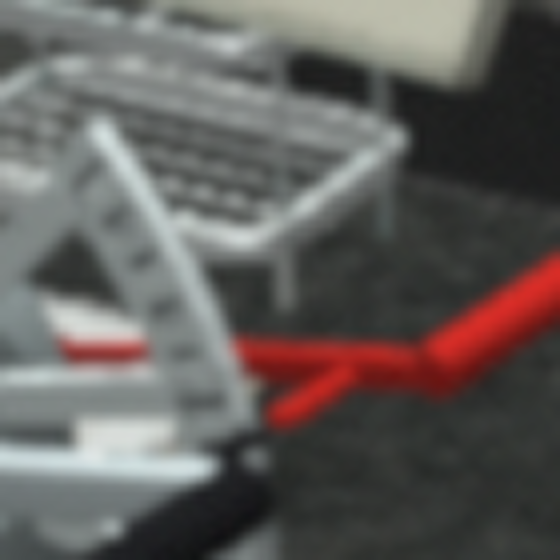

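The needle (tip at 275,418) extends straight onto the black pointer (240,445), so the two are aligned. Nothing else has moved and the arm is clear.

```bash
python3 -c "
from plant import robot
print(robot.close_job())"
```

```text
the job is handed in; nothing more can be done
None
```

The lever was pressed to its firm point (about 9 N) and left resting at about 0.53 rad; the red marker was set level with its pointer to within about 0.01 rad and released, and the job was handed in at about 48 s.

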